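Open the battery cover of a video light

ROBOT

A 6-joint arm with a two-finger parallel gripper is mounted at the origin on the work surface. World frame = base frame: x ahead of the robot, y to its left, z up, the work surface at z = 0. Lengths are in m, angles in rad, forces in N, time in s.
With the tool pointing down it reaches from about 0.275 to 0.85 m from the base axis. Payload 5.2 kg.
Tool frame: the origin (TCP) lies on the centre line of the jaws, within the pads' length; the fingertips stand 8 mm ahead of it and the grasp point (between the pads) lies 11 mm behind it; x points along the fingers, y is the direction in which the jaws open and shut, and the axes are right-handed (so a half turn about x gives the same grasp; the last joint's range is limited). The gripper opens to 85 mm and grips with 20 to 120 N. Pads are 22 mm wide; open, the fingers measure 114 mm over their backs; the gripper's body (76 mm by 85 mm) begins 54 mm behind the grasp point. The pads swing forward as they close: fully open they stand 13 mm farther back than shut.
Start: joints at [0.938, 0.259, 1.535, -0, 1.348, -0.203], TCP at [0.229, 0.5, 0.239] pointing down, gripper open.
Joint ranges: [-3.14, 3.14], [-0.91, 2.08], [0.19, 2.58], [-1.22, 4.36], [0.22, 2.71], [-3.12, 3.12]. Speed limits (rad/s): [2.57, 2.57, 3.14, 3.14, 3.14, 3.14].

INTERFACE

Orientations are given as a 3x3 rotation matrix whose columns are the frame's x, y, z axes.
In Python, from cell import sensors, viewer, close_job gives the robot as it stands.
- The arm moves only by the tool servo_tool, never from a script. Its argument "plan" is a list of rows, each a list of 3 entries, a list of its own where there are three numbers: the turn, a rotation vector about the tool's x, y, z in degrees, then the shift along the tool's x, y, z in mm, then the opening, from -1 (shut) to 1 (fully open). A call has 1 to 5 rows; each row is the pose to reach, as a shift and turn from the pose measured when the call began, along the tool's axes at that moment; what a row does not reach only later rows make up. A row lasts 1/12 s, in which the tool goes at most 41.7 mm and 7.16 degrees, less where a joint would pass 70% of its speed; a pose out of reach is approached as far as the arm can. A call with a gripper value outside its range is refused whole. The fingers move at their own pace and stop on an object; the grip force is fixed at half the most. Time passes only in rows, so rows that repeat a pose let the fingers close. It gives the time, the measured TCP pose, the force and the opening at its end, in the units of the state.
- sensors.read_state(): the state, without advancing time (a new reading comes with each control period).
- viewer.get_image(name): name is "side" or "top"; returns a dict with "color" (384x512x3 uint8, red, green, blue), "intrinsics" (3x3 intrinsics, pixels), "distortion" ([k1, k2, p1, p2, k3] as OpenCV has them; the pictures are not rectified), "camera_from_world" (4x4, takes a point from world to camera coordinates). Camera axes: x right, y up, looking along -z (the intrinsics and any distortion apply to the point x, -y, -z); pixel columns grow to the right and rows downward; lengths in m; the calibration is good to about 2 mm. A picture is of the moment at which its call begins. There is no depth.
- close_job(): hands the job in, once; it reports no verdict.
The state is a dict: "time_s": time; "joint_positions": joint angles; "joint_velocities": joint speeds; "tau": joint torques, N m; "eef_pos": TCP position; "tool_rot": TCP orientation; "contact_force": force on the tool from outside, world axes, zero at the start; "ft_torque": the same for the moment, N m; "opening": opening from 0.0 (shut) to 1.0 (fully open).
Only numpy, scipy, OpenCV 4.12 (cv2) and the standard library are available. Lean on these libraries where they do the work, as an engineer would, in place of code of your own. Each camera call takes 0.05 s, during which the arm holds its last target. There are 200 camera calls.

TASK

The video light lies face down on the bench so that its cells can be changed. Press the orange snap tab of its battery cover all the way in, then push the released cover along its rails, past the battery opening, until it is wholly clear of the rails, its tab has sprung back up and it lies flat and loose on the light's back. Only press and push: do not lift the cover, and leave the teapot, the cup and the cell case where they stand.

Things in the scene. Friction and masses are not known exactly. Their poses are not given: they have to be found in the camera images.
- light: Dark grey LED video-light panel, 345 (x) x 210 (y) x 45 mm high, face down, fixed to the bench. Origin: centre of its underside, on the bench; +x: the way its battery cover slides off. Its flat back is 45 mm above the bench. Two control knobs, 14 mm tall, stand on the back at x = 143 mm; the folded yoke reaches out to |y| = 127 and x = 275, below 45 mm.
- opening (a point): Centre of the battery opening, level with the light's back, 77 mm to -x of the light's origin; axes as the light's. The opening is 62 (x) x 78 (y) mm, 30 mm deep, hidden by the cover at first.
- rails_end (a point): Point on the light's back, on its middle line, where the two black rails end: 44 mm to -x of the light's origin. Their lips (52.5 to 58 mm above the bench) run 70 mm to -x from here at |y| 41 to 57.5: 82 mm is free between them. To +x of here the back is flat and empty for 160 mm: the cover is to end there.
- cover: Loose grey battery cover, 110 (x) x 100 (y) x 6 mm, about 70 g. Origin: centre of its underside. Seated, its axes are the light's and its origin is 95 mm to -x of the light's origin, on the back (45 mm up), between rails and low rear stops. With the tab in, it slides to +x; it is wholly out of the rails after 106 mm.
- tab (a joint): Travel of the orange spring tab, straight down into the cover: 0 = up (latched), 0.007 m = fully in; 1.4 N starts it, 4 N is fully in. When up, its two side ears (out to |y| = 49 mm) butt on the rear ends of the rail lips. From 0.0055 m on they pass under the lips, which then keep the tab down as it slides; past the lips it springs up.
- tab_pad (a point): Centre of the top face of the orange tab's finger pad: 58 mm above the bench when up, 51 mm when fully in, 38 mm to -x of the cover's origin. The pad is 30 (x) x 60 (y) mm. At its +x edge, 15 mm from this point, stands a ridge 6 mm high, 4 mm thick and 44 mm wide for the fingertip to push against.
- teapot: Bystander: loose brown clay teapot, belly 81 mm across, 88 mm tall, 135 mm long over spout (+x) and handle (-x), standing on the bench beside the light. Origin: centre of its underside.
- teacup: Bystander: loose ochre clay cup, 60 mm across, 42 mm tall, standing on the bench beside the light. Origin: centre of its underside.
- cellcase: Bystander: loose white case of spare cells, 76 x 84 x 24 mm, lying on the bench beside the light. Origin: centre of its underside.
There are look-alikes about, which are no part of the job. What is shaped like the cover but purple is not meant.

How it is judged:
On the way, in this order (a step that is already met when the one before it is completed fails the run):
1. the snap tab is pressed in while the cover is still on its seat (value of joint tab above 0.005 m and x of cover in the frame of light below -0.088 m), for 0.1 s.
2. the cover is pushed clear of the rails (x of cover in the frame of light above 0.011 m), for 0.1 s.
At the end, for the whole second after the job is handed in: Cover flat (within 0.06 rad) and at rest on the light's back, 106 to 170 mm along from its seat, so clear of rails and opening, within 45 mm of the light's middle line; its tab up again (under 2 mm in); teapot, cup and cell case within 15 mm of where they stood (x of cover in the frame of light between 0.011 and 0.075 m and y of cover in the frame of light between -0.045 and 0.045 m and z of cover in the frame of light between 0.042 and 0.049 m and angle between cover's own z axis and vertical below 0.06 rad and value of joint tab below 0.002 m and linear speed of cover below 0.01 m/s and distance of each of teapot, teacup, cellcase from where it was at the start of the episode below 0.015 m); the robot touches nothing.
It fails at once if the cover is lifted, carried or tipped up instead of pushed (z of cover in the frame of light above 0.057 m or angle between cover's own z axis and vertical above 0.25 rad).
It fails at once if the cover is forced past the rails with its tab up (x of cover in the frame of light between -0.088 and -0.04 m and value of joint tab below 0.0035 m).
It fails at once if the teapot is disturbed (distance of teapot from where it was at the start of the episode above 0.015 m or angle between teapot's own z axis and vertical above 0.3 rad).
It fails at once if the cup is disturbed (distance of teacup from where it was at the start of the episode above 0.015 m or angle between teacup's own z axis and vertical above 0.3 rad).
It fails at once if the cell case is disturbed (distance of cellcase from where it was at the start of the episode above 0.015 m).
It also fails if it takes over 35 s, if anything falls off the work surface, if the arm or the gripper's body presses on something with over 40 N, if the wrist force passes 120 N, or if a joint passes its speed limit or range.

## Working session

There is one attempt and no reset: what is moved stays moved. The work goes in short steps, Python scripts to look and compute and a tool call to move; the robot and the scene stay as the last step left them, time stands still between calls to the robot, and variables do not carry over. Pictures are saved under pics/ and viewed, about 8 in all and at most 12, crops included, and the job is handed in when it is done.

Besides the shell and the picture viewer there is one more tool, called after "Emit:" in YAML: its name, and indented under it one key for each argument. servo_tool: Moves the arm, as the interface text tells. Its arguments: {"type":"object","properties":{"plan":{"type":"array"}},"required":["plan"]}

```bash
mkdir -p pics; cat > h.py <<'E'
import numpy as np, cv2
from cell import sensors, viewer
def grab(n,save=None):
    d=viewer.get_image(n)
    if save: cv2.imwrite('pics/'+save,cv2.cvtColor(d['color'],cv2.COLOR_RGB2BGR))
    return d
def ray(d,px):
    px=np.array(px,float).reshape(-1,1,2)
    u=cv2.undistortPoints(px,d['intrinsics'],np.array(d['distortion'],float)).reshape(-1,2)
    M=np.array(d['camera_from_world']);R=M[:3,:3];o=-R.T@M[:3,3]
    v=np.c_[u[:,0],-u[:,1],-np.ones(len(u))]@R
    return o,v
def onplane(d,px,z):
    o,v=ray(d,px); return o+v*((z-o[2])/v[:,2])[:,None]
def proj(d,P):
    M=np.array(d['camera_from_world']);c=np.atleast_2d(P)@M[:3,:3].T+M[:3,3]
    c=c*[1,-1,-1]
    return cv2.projectPoints(c,np.zeros(3),np.zeros(3),d['intrinsics'],np.array(d['distortion'],float))[0].reshape(-1,2)
E
python3 - <<'E'
from h import *
a=grab('top');b=grab('side')
cv2.imwrite('pics/top0.png',a['color'][:,:,::-1]);cv2.imwrite('pics/side0.png',b['color'][:,:,::-1])
for d in(a,b):
    print(d['intrinsics'],ray(d,[[256,192]]))
s=sensors.read_state();print(s['time_s'],s['eef_pos'],s['tool_rot'],s['opening'])
E
```

```text
[[385.57719566   0.         266.28767194]
 [  0.         385.57719566 193.99586054]
 [  0.           0.           1.        ]] (array([0.50208549, 0.08944397, 0.9923442 ]), array([[ 0.11222953,  0.00265143, -0.99405044]]))
[[352.11584552   0.         250.58995134]
 [  0.         352.11584552 189.76254807]
 [  0.           0.           1.        ]] (array([ 0.44217547, -0.39980443,  0.64878165]), array([[ 0.22532268,  0.63549492, -0.73868285]]))
0.1 [0.22886288 0.49963285 0.23855668] [[-1.00797724e-03  4.16675987e-01  9.09054512e-01]
 [-1.28329173e-03  9.09053686e-01 -4.16677031e-01]
 [-9.99998669e-01 -1.58658310e-03 -3.81588576e-04]] 1.0009656412648245
```

View pics/top0.png

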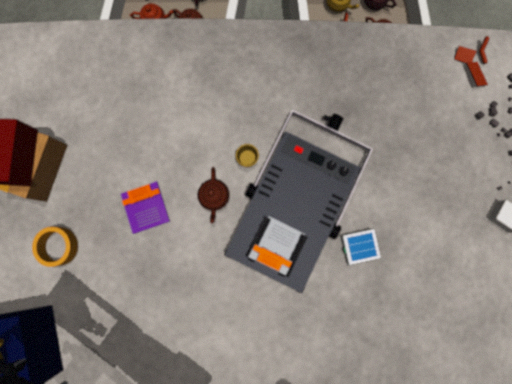

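View pics/side0.png

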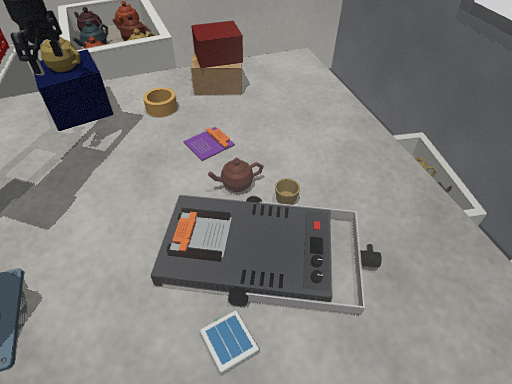

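The top view shows the light's back at about (300,200). Things that could be taken for the cover or its tab:
- Grey cover with the orange tab at (271,260), on the light. This is the one I want.
- Purple look-alike with an orange strip at (146,207).
- Orange ring at (54,246).

In the side view the tab is at (185,231). The teapot is at (213,195), the cup at (247,156) and the cell case at (361,247) in the top view.

```bash
python3 - <<'E'
from h import *
R={}
for n,box in(('top',(235,225,310,285)),('side',(160,200,240,265))):
    d=grab(n);R[n]=d;hsv=cv2.cvtColor(d['color'],cv2.COLOR_RGB2HSV)
    m=cv2.inRange(hsv,(5,150,120),(22,255,255));k=np.zeros_like(m);x0,y0,x1,y1=box;k[y0:y1,x0:x1]=m[y0:y1,x0:x1]
    c=max(cv2.findContours(k,0,1)[0],key=cv2.contourArea);r=cv2.minAreaRect(c);M=cv2.moments(c)
    p=(M['m10']/M['m00'],M['m01']/M['m00']);d['p']=p
    print(n,p,r,onplane(d,[p],.058)); 
    if n=='top': print('corners',onplane(d,cv2.boxPoints(r),.058))
# triangulate
o1,v1=ray(R['top'],[R['top']['p']]);o2,v2=ray(R['side'],[R['side']['p']])
t=np.linalg.lstsq(np.c_[v1[0],-v2[0]],o2-o1,rcond=None)[0];print('tri',o1+t[0]*v1[0],o2+t[1]*v2[0])
# body: dark pixels in top
d=R['top'];g=cv2.cvtColor(d['color'],cv2.COLOR_RGB2HSV)
m=cv2.inRange(g,(0,0,0),(180,90,105));k=np.zeros_like(m);k[105:295,222:375]=m[105:295,222:375]
k=cv2.morphologyEx(cv2.morphologyEx(k,cv2.MORPH_CLOSE,np.ones((9,9))),cv2.MORPH_OPEN,np.ones((25,25)))
c=max(cv2.findContours(k,0,1)[0],key=cv2.contourArea);r=cv2.minAreaRect(c);B=onplane(d,cv2.boxPoints(r),.045)
print('body',r,B,np.linalg.norm(np.diff(B,axis=0),axis=1))
im=d['color'][:,:,::-1].copy();cv2.polylines(im,[cv2.boxPoints(r).astype(int)],1,(0,255,0),1)
cv2.imwrite('pics/crop1.png',cv2.resize(im[95:300,205:385],None,fx=2.9,fy=2.9,interpolation=cv2.INTER_CUBIC))
E
```

```text
top (270.39253539253536, 258.10081510081505) ((270.10003662109375, 258.8000183105469), (42.0380744934082, 13.86362075805664), 26.56505012512207) [[0.44810966 0.05617266 0.058     ]]
corners [[0.45384416 0.10948468 0.058     ]
 [0.48354626 0.0948348  0.058     ]
 [0.43893189 0.00415547 0.058     ]
 [0.4093912  0.01904873 0.058     ]]
side (184.34177215189874, 230.6459532029152) ((183.93199157714844, 229.71536254882812), (15.859583854675293, 41.05424499511719), 17.52556800842285) [[0.44675219 0.05258584 0.058     ]]
tri [0.44784169 0.05600748 0.05336128] [0.44678768 0.05609365 0.0534191 ]
body ((302.0328674316406, 192.70101928710938), (104.9833755493164, 96.87435913085938), 25.70995330810547) [[ 0.55531221  0.14624103  0.045     ]
 [ 0.77664601  0.04345512  0.045     ]
 [ 0.66253556 -0.19567875  0.045     ]
 [ 0.44505198 -0.08626661  0.045     ]] [0.24403606 0.26496452 0.24345457]
```

View pics/crop1.png

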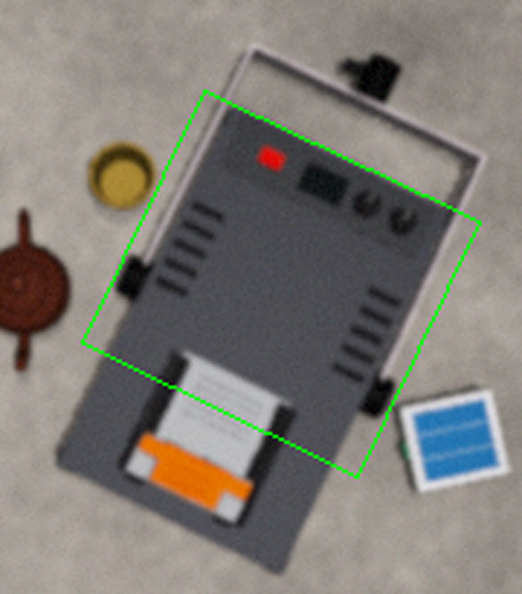

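The crop confirms the choice. The grey cover has its orange tab at crop (193,472), between two black rails and with the tab towards the rear edge. The rear corners are at crop (58,462) and (282,572). My green box is wrong because the yoke merged into the mask, so I'll use the corners and edges directly.

```bash
python3 - <<'E'
from h import *
d=grab('top')
f=lambda p:np.array(p,float)/2.9+[205,95]
P=onplane(d,f([[58,462],[282,572],[228,108],[430,245]]),.045);print(P, np.linalg.norm(P[0]-P[1]))
e=P[0]-P[1];print('rear yaw',np.degrees(np.arctan2(-e[0],e[1])));e=P[2]-P[0];print('left yaw',np.degrees(np.arctan2(e[1],e[0])));e=P[3]-P[1];print('right yaw',np.degrees(np.arctan2(e[1],e[0])))
# cover white corners/rail inner ends, rail ends at +x (top z .058): crop
Q=onplane(d,f([[178,352],[290,405]]),.055);print('railends',Q,np.linalg.norm(Q[0]-Q[1]))
yaw=np.radians(-26.4);X=np.array([np.cos(yaw),np.sin(yaw),0]);Y=np.array([-X[1],X[0],0])
rear=(P[0]+P[1])/2;o=rear+172.5e-3*X;o[2]=0;pad=o-.133*X;pad[2]=.058;print('origin',o,'pad',pad)
L=lambda x,y,z:o+x*X+y*Y+[0,0,z]
ims=[]
for n in('top','side'):
    d=grab(n);im=d['color'][:,:,::-1].copy()
    k=4;x0,y0=(215,95) if n=='top' else (150,185);im=im[y0:y0+205,x0:x0+180].repeat(3,0).repeat(3,1).copy()
    dr=lambda pts,c,cl:cv2.polylines(im,[((proj(d,np.array(pts))-[x0,y0])*3+1).astype(int)],cl,c,1)
    dr([L(-.1725,-.105,.045),L(.1725,-.105,.045),L(.1725,.105,.045),L(-.1725,.105,.045)],(0,255,0),1)
    for s in(1,-1):dr([L(-.114,s*.041,.058),L(-.044,s*.041,.058),L(-.044,s*.0575,.058),L(-.114,s*.0575,.058)],(0,255,255),1)
    dr([L(-.148,-.03,.058),L(-.118,-.03,.058),L(-.118,.03,.058),L(-.148,.03,.058)],(255,0,0),1)
    ims.append(im)
cv2.imwrite('pics/ov.png',cv2.resize(np.hstack(ims),(800,455)))
E
```

```text
[[ 0.45594878  0.16620736  0.045     ]
 [ 0.36513235 -0.02200085  0.045     ]
 [ 0.76141944  0.02353912  0.045     ]
 [ 0.64258152 -0.15152826  0.045     ]] 0.20897356722248622
rear yaw -25.75878176597058
left yaw -25.034643721410056
right yaw -25.02556404108497
railends [[ 0.54846411  0.066249    0.055     ]
 [ 0.50460186 -0.02781078  0.055     ]] 0.10378410335907226
origin [ 0.56505084 -0.00459632  0.        ] pad [0.44592118 0.05454016 0.058     ]Traceback (most recent call last):
  File "<stdin>", line 20, in <module>
    return _nx.concatenate(arrs, 1, dtype=dtype, casting=casting)
           ~~~~~~~~~~~~~~~^^^^^^^^^^^^^^^^^^^^^^^^^^^^^^^^^^^^^^^
ValueError: all the input array dimensions except for the concatenation axis must match exactly, but along dimension 0, the array at index 0 has size 615 and the array at index 1 has size 597
```

Yaw comes out at about -25.3°. The pad predicted from the body is (0.446, 0.055), against a triangulated tab centroid of (0.447, 0.056). The body width measures 209 mm against 210 given. The tool is already turned to about -24.6°, so I'm moving now with the gripper shut.

Emit:
servo_tool:
  plan:
    - [[0,0,0],[0,-25,30],-1]
    - [[0,0,0],[0,-50,60],-1]
    - [[0,0,0],[0,-75,90],-1]
    - [[0,0,0],[0,-100,120],-1]
    - [[0,0,0],[0,-125,150],-1]

```text
time_s: 0.77
eef_pos: [0.3136, 0.3223, 0.2392]
tool_rot: [[0.0, 0.416, 0.909], [-0.0, 0.909, -0.416], [-1.0, -0.0, 0.0]]
contact_force: [0.8, -0.0, -0.5]
opening: 0.302
```

Emit:
servo_tool:
  plan:
    - [[0,0,0],[0,-25,30],-1]
    - [[0,0,0],[0,-50,60],-1]
    - [[0,0,0],[0,-75,90],-1]
    - [[0,0,0],[0,-100,120],-1]
    - [[0,0,0],[0,-125,150],-1]

```text
time_s: 1.18
eef_pos: [0.3984, 0.1444, 0.2396]
tool_rot: [[0.001, 0.416, 0.909], [-0.0, 0.909, -0.416], [-1.0, 0.0, 0.001]]
contact_force: [0.8, 1.0, 0.8]
opening: -0.0
```

Emit:
servo_tool:
  plan:
    - [[0,0,0],[15,-20,26],-1]
    - [[0,0,0],[40,-41,52],-1]
    - [[0,0,0],[70,-61,78],-1]
    - [[0,0,0],[105,-61,78],-1]
    - [[0,0,0],[135,-61,78],-1]

```text
time_s: 1.6
eef_pos: [0.445, 0.0544, 0.1032]
tool_rot: [[0.002, 0.419, 0.908], [-0.0, 0.908, -0.419], [-1.0, 0.0, 0.002]]
contact_force: [-0.3, -0.4, 0.4]
opening: -0.002
```

```bash
python3 - <<'E'
from h import *
print(sensors.read_state()['eef_pos'],sensors.read_state()['contact_force'])
d=grab('side');im=d['color'][:,:,::-1][150:310,120:333];cv2.imwrite('pics/s1.png',cv2.resize(im,None,fx=3.5,fy=3.5,interpolation=cv2.INTER_CUBIC))
E
```

```text
[0.44501168 0.05443747 0.10315858] [-0.27561965 -0.3995125   0.37256517]
```

View pics/s1.png

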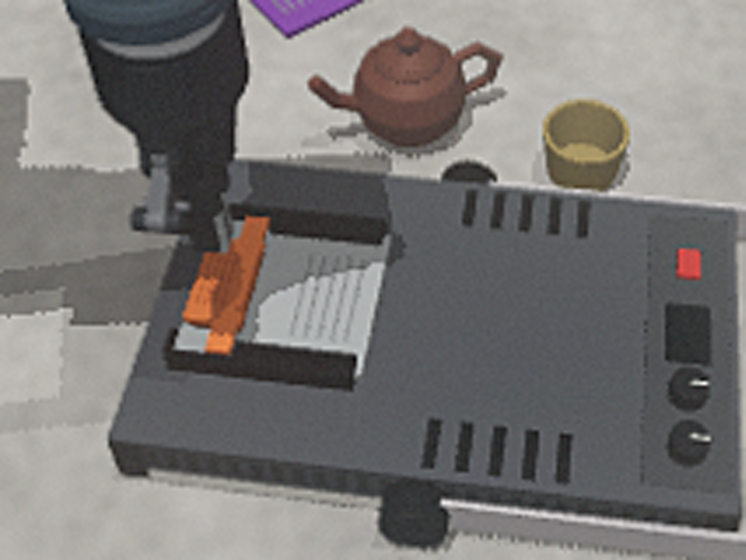

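The side crop shows the shut tip at about (215,248), hovering just over the orange pad at (210,290), with the rails, teapot and cup undisturbed. I'll back off 2 mm from the ridge and press.

Emit:
servo_tool:
  plan:
    - [[0,0,0],[12,0,-2],-1]
    - [[0,0,0],[24,0,-2],-1]
    - [[0,0,0],[34,0,-2],-1]
    - [[0,0,0],[37,0,-2],-1]
    - [[0,0,0],[39,0,-2],-1]

```text
time_s: 2.07
eef_pos: [0.4381, 0.0567, 0.0596]
tool_rot: [[-0.009, 0.418, 0.908], [0.001, 0.909, -0.418], [-1.0, -0.003, -0.009]]
contact_force: [-1.8, -0.5, 3.8]
opening: 0.004
```

Emit:
servo_tool:
  plan:
    - [[0,0,0],[2,0,0],-1]
    - [[0,0,0],[4,0,0],-1]
    - [[0,0,0],[5,0,0],-1]

```text
time_s: 2.32
eef_pos: [0.4383, 0.0568, 0.0582]
tool_rot: [[-0.008, 0.417, 0.909], [0.0, 0.909, -0.417], [-1.0, -0.003, -0.008]]
contact_force: [-15.1, -0.4, 47.5]
opening: -0.001
```

Emit:
servo_tool:
  plan:
    - [[0,0,0],[-1,0,0],-1]
    - [[0,0,0],[-1,0,0],-1]

```text
time_s: 2.48
eef_pos: [0.4393, 0.0569, 0.0615]
tool_rot: [[-0.005, 0.416, 0.909], [0.0, 0.909, -0.416], [-1.0, -0.002, -0.004]]
contact_force: [-2.3, 1.2, 2.2]
opening: -0.003
```

```bash
python3 - <<'E'
from h import *
s=sensors.read_state();print(s['eef_pos'],s['contact_force'])
d=grab('side');im=d['color'][:,:,::-1][185:285,140:273];cv2.imwrite('pics/s2.png',cv2.resize(im,None,fx=5,fy=5,interpolation=cv2.INTER_CUBIC))
E
```

```text
[0.43932607 0.05691964 0.06145597] [-2.30477113  1.16820326  2.16222405]
```

View pics/s2.png

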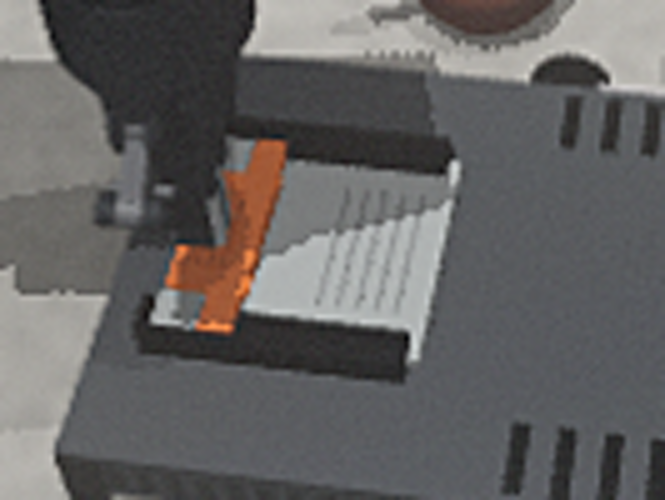

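The side crop shows the tip at (215,230) on the pad behind the ridge, and the cover still seated. The spring reading of 2.2 N at this depth fits the tab partly in. I'll press in again and then slide up to the ridge.

Emit:
servo_tool:
  plan:
    - [[0,0,0],[3,0,0],-1]
    - [[0,0,0],[3.5,0,0],-1]
    - [[0,0,0],[3.5,0,2],-1]
    - [[0,0,0],[3.5,0,4],-1]
    - [[0,0,0],[3.5,0,6],-1]

```text
time_s: 2.95
eef_pos: [0.4414, 0.0561, 0.0585]
tool_rot: [[-0.011, 0.417, 0.909], [0.003, 0.909, -0.417], [-1.0, -0.002, -0.012]]
contact_force: [-15.2, 6.6, 29.6]
opening: -0.0
```

Emit:
servo_tool:
  plan:
    - [[0,0,0],[0.2,0,4],-1]
    - [[0,0,0],[0.2,0,7],-1]
    - [[0,0,0],[0.2,0,10],-1]
    - [[0,0,0],[0.2,0,13],-1]
    - [[0,0,0],[0.2,0,16],-1]

```text
time_s: 3.37
eef_pos: [0.4541, 0.0505, 0.0588]
tool_rot: [[-0.015, 0.416, 0.909], [0.004, 0.909, -0.416], [-1.0, -0.002, -0.016]]
contact_force: [-9.4, 4.4, 18.8]
opening: 0.001
```

Emit:
servo_tool:
  plan:
    - [[0,0,0],[0.2,0,4],-1]
    - [[0,0,0],[0.2,0,8],-1]
    - [[0,0,0],[0.2,0,12],-1]
    - [[0,0,0],[0.2,0,16],-1]
    - [[0,0,0],[0.2,0,20],-1]

```text
time_s: 3.78
eef_pos: [0.4696, 0.0432, 0.0587]
tool_rot: [[-0.021, 0.416, 0.909], [0.006, 0.909, -0.416], [-1.0, -0.003, -0.021]]
contact_force: [-11.4, 2.9, 19.5]
opening: -0.003
```

```bash
python3 - <<'E'
from h import *
s=sensors.read_state();print(s['eef_pos'],s['contact_force'])
d=grab('side');im=d['color'][:,:,::-1][185:285,140:273];cv2.imwrite('pics/s3.png',cv2.resize(im,None,fx=5,fy=5,interpolation=cv2.INTER_CUBIC))
E
```

```text
[0.46960585 0.04315944 0.05874287] [-11.39640327   2.92490204  19.47703627]
```

View pics/s3.png

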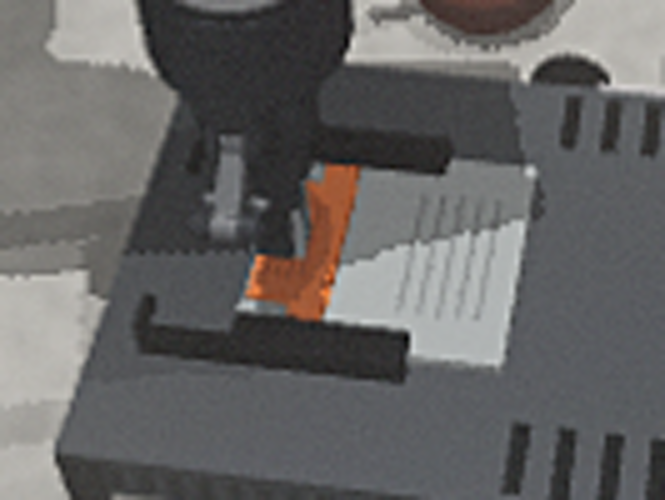

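The side crop shows the cover sliding between the rails with the tab under the lips, its front edge at (520,270), past the rail ends. I'll press more lightly, straighten the small tilt and keep pushing.

Emit:
servo_tool:
  plan:
    - [[0,-0.5,0],[-0.3,0,6],-1]
    - [[0,-1,0],[-0.3,0,11],-1]
    - [[0,-1.2,0],[-0.3,0,16],-1]
    - [[0,-1.2,0],[-0.3,0,21],-1]
    - [[0,-1.2,0],[-0.3,0,26],-1]

```text
time_s: 4.25
eef_pos: [0.4928, 0.0324, 0.0588]
tool_rot: [[-0.004, 0.416, 0.91], [-0.003, 0.91, -0.416], [-1.0, -0.004, -0.002]]
contact_force: [-7.7, 2.7, 14.1]
opening: -0.002
```

Emit:
servo_tool:
  plan:
    - [[0,-0.5,0],[0,0,6],-1]
    - [[0,-1,0],[0,0,11],-1]
    - [[0,-1,0],[0,0,16],-1]
    - [[0,-1,0],[0,0,21],-1]
    - [[0,-1,0],[0,0,26],-1]

```text
time_s: 4.67
eef_pos: [0.5148, 0.022, 0.0589]
tool_rot: [[0.008, 0.415, 0.91], [-0.009, 0.91, -0.415], [-1.0, -0.005, 0.011]]
contact_force: [-9.4, 1.6, 12.1]
opening: -0.003
```

Emit:
servo_tool:
  plan:
    - [[0,0,0],[-0.2,0,6],-1]
    - [[0,0.4,0],[-0.2,0,11],-1]
    - [[0,0.4,0],[-0.2,0,16],-1]
    - [[0,0.4,0],[-0.2,0,21],-1]
    - [[0,0.4,0],[-0.2,0,26],-1]

```text
time_s: 5.08
eef_pos: [0.539, 0.011, 0.0593]
tool_rot: [[0.002, 0.415, 0.91], [-0.006, 0.91, -0.415], [-1.0, -0.005, 0.004]]
contact_force: [-2.5, 1.1, 4.0]
opening: 0.002
```

Emit:
servo_tool:
  plan:
    - [[0,0,0],[-0.2,0,6],-1]
    - [[0,0.4,0],[-0.2,0,11],-1]
    - [[0,0.4,0],[-0.2,0,16],-1]
    - [[0,0.4,0],[-0.2,0,21],-1]
    - [[0,0.4,0],[-0.2,0,26],-1]

```text
time_s: 5.5
eef_pos: [0.5631, -0.0, 0.0595]
tool_rot: [[-0.005, 0.415, 0.91], [-0.003, 0.91, -0.415], [-1.0, -0.005, -0.003]]
contact_force: [-2.0, 0.8, 4.7]
opening: -0.001
```

```bash
python3 - <<'E'
from h import *
s=sensors.read_state();print(s['eef_pos'],s['contact_force'])
d=grab('side');im=d['color'][:,:,::-1][185:285,140:273];cv2.imwrite('pics/s4.png',cv2.resize(im,None,fx=5,fy=5,interpolation=cv2.INTER_CUBIC))
E
```

```text
[ 5.63133390e-01 -1.61831110e-05  5.95381837e-02] [-2.01848237  0.8086874   4.72707561]
```

View pics/s4.png

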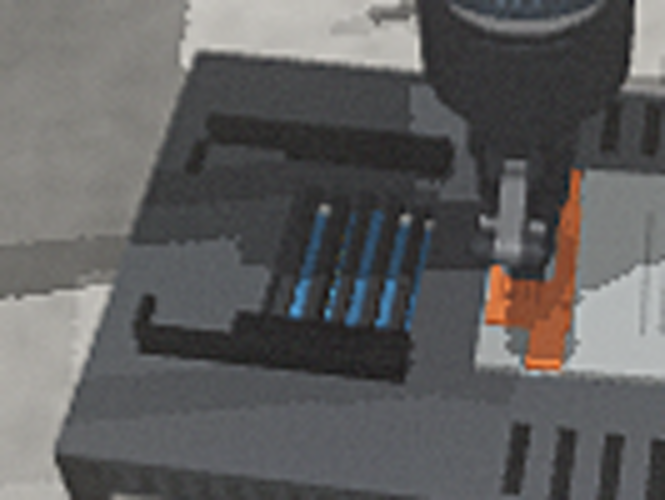

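The cover is well clear: its rear edge is at (480,340) and the rails end at (408,350). The cells are exposed, and the pushed distance is about 129 mm. Now I'll ease off the ridge and lift straight up.

Emit:
servo_tool:
  plan:
    - [[0,0,0],[-2,0,-1],-1]
    - [[0,0,0],[-5,0,-2],-1]
    - [[0,0,0],[-10,0,-2],-1]
    - [[0,0,0],[-25,0,-2],-1]
    - [[0,0,0],[-45,0,-2],-1]

```text
time_s: 5.97
eef_pos: [0.5608, 0.0009, 0.1038]
tool_rot: [[-0.007, 0.416, 0.91], [-0.003, 0.91, -0.416], [-1.0, -0.006, -0.005]]
contact_force: [0.4, -0.4, -0.2]
opening: -0.003
```

Emit:
servo_tool:
  plan:
    - [[0,0,0],[-30,0,0],-1]
    - [[0,0,0],[-60,0,0],-1]
    - [[0,0,0],[-70,30,-30],-1]
    - [[0,0,0],[-70,60,-60],-1]
    - [[0,0,0],[-70,90,-90],-1]

```text
time_s: 6.38
eef_pos: [0.5179, 0.1178, 0.1752]
tool_rot: [[-0.005, 0.418, 0.909], [-0.003, 0.909, -0.418], [-1.0, -0.004, -0.003]]
contact_force: [-0.3, 0.9, -0.4]
opening: 0.001
```

Emit:
servo_tool:
  plan:
    - [[0,0,0],[0,25,-30],-1]
    - [[0,0,0],[0,50,-60],-1]
    - [[0,0,0],[0,75,-90],-1]
    - [[0,0,0],[0,75,-90],-1]

```text
time_s: 6.72
eef_pos: [0.4632, 0.2289, 0.1754]
tool_rot: [[-0.007, 0.413, 0.911], [-0.0, 0.911, -0.413], [-1.0, -0.003, -0.006]]
contact_force: [-1.4, -0.8, -0.5]
opening: -0.002
```

```bash
python3 - <<'E'
from h import *
s=sensors.read_state();print(s['eef_pos'],s['contact_force'])
R={}
for n in('top','side'):
    d=grab(n);R[n]=d;hsv=cv2.cvtColor(d['color'],cv2.COLOR_RGB2HSV);m=cv2.inRange(hsv,(5,150,120),(22,255,255))
    for c in cv2.findContours(m,0,1)[0]:
        if cv2.contourArea(c)>100:
            M=cv2.moments(c);p=[M['m10']/M['m00'],M['m01']/M['m00']];print(n,p,cv2.contourArea(c),onplane(d,[p],.058))
a=R['top']['color'][100:300,200:390];b=R['side']['color'][140:340,140:390]
cv2.imwrite('pics/end.png',cv2.resize(np.hstack([a,b])[:,:,::-1],None,fx=1.8,fy=1.8,interpolation=cv2.INTER_CUBIC))
E
```

```text
[0.46324605 0.22892034 0.17540115] [-1.40854857 -0.76049675 -0.47520579]
top [51.51317897189456, 246.23095966215232] 1144.5 [[0.47036569 0.59134555 0.058     ]]
top [293.10385487528345, 208.35555555555553] 367.5 [[0.56823215 0.00136096 0.058     ]]
top [139.72204125950054, 193.97937024972856] 307.0 [[0.60051372 0.3759742  0.058     ]]
top [15.478927203065131, 189.2662835249042] 174.0 [[0.60990338 0.6948976  0.058     ]]
top [246.69783549783548, 157.8935064935065] 192.5 [[0.69190489 0.11552786 0.058     ]]
top [39.046076313894886, 149.48956083513318] 231.5 [[0.71118693 0.63999223 0.058     ]]
top [470.40865800865794, 63.58225108225108] 385.0 [[ 0.95758211 -0.47693867  0.058     ]]
top [149.9295154185022, 11.093979441997062] 227.0 [[1.08454342 0.37555335 0.058     ]]
side [247.82728272827282, 236.5122845617895] 454.5 [[ 0.56691418 -0.00246274  0.058     ]]
side [219.00412796697626, 136.41176470588235] 161.5 [[0.59367314 0.32889124 0.058     ]]
```

View pics/end.png

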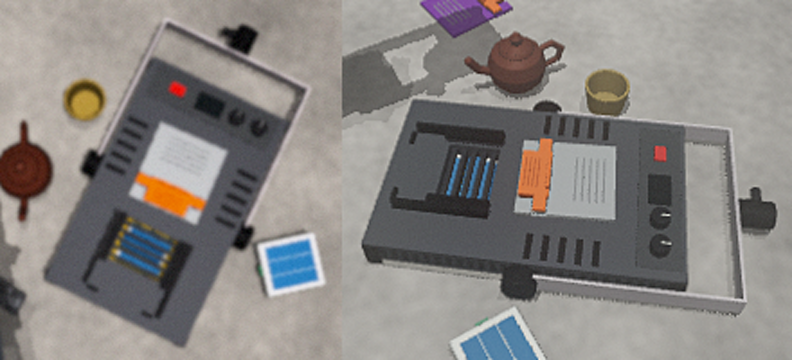

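The end picture shows the cover flat and square beyond the rails, with the bystanders where they were. By the orange centroid it has moved 132 mm along the light's x. The gap between the top and side views at 58 mm height is 3.8 mm, against 3.6 mm at the start, so the tab is up again. I'm handing in.

```bash
python3 -c "
from cell import close_job
print(close_job())"
```

```text
the job is handed in; nothing more can be done
None
```

I pressed the cover's orange tab fully in with the shut fingertips and pushed the cover along its rails. It came wholly clear, then I lifted off and handed the job in. The last clock reading was 6.7 s.

- **Cover position:** the last pictures put the cover about 132 mm from its seat (106–170 mm allowed). It lies flat and square, clear of the rails and the opening.
- **Tab:** the top and side views agree to the same few millimetres as at the start, so it appears to be up again.
- **Bystanders:** the teapot, cup and cell case look unmoved. I judged that by eye and did not measure them.
- **Clearance:** the arm was clear of everything at the end, with contact forces near zero.

**Deviations:** the first press drifted about 5–7 mm back from where I aimed and briefly reached 47 N downward at the fingertip. I eased off and pressed again before pushing. One early outline fit of the light was wrong, so I used its corners instead.

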